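Turn over the bit leaf of an open drill-bit case

TASK

The blue drill-bit case lies open with its yellow middle leaf over its right-hand half as the robot sees it, hiding the sockets. With your fingertips, push the leaf up and over its spine and ease it down until it lies flat on the left-hand half: push only against its bare yellow side, never on the black side that holds the bits (so do not pinch the leaf), and do not fling, slam or press it hard. Leave the case standing where it is, do not disturb the bottle, tin and screwdriver around it, and finish clear of everything.

Things in the scene. Friction and masses are not known exactly. Their poses are not given: they have to be found in the camera images.
- case: Loose blue steel case lying open, about 1.9 kg: two open trays, together 184 mm across (its x) by 200 mm along the spine (its y), rims 45 mm high. Origin on the surface under the middle of the spine. x points from the right half (sockets, under the leaf) to the empty left half: the robot's left (world +y), within 0.35 rad. y points roughly back to the robot, z up.
- spine (a point): Middle of the hinge axis of the leaf, 47.5 mm above the work surface over the case's origin. The hinge axis runs along the case's y.
- leaf (a joint): Angle of the yellow leaf about the spine: 0 = flat on the right half, 1.57 = standing upright, 3.14 = flat on the left half (stops at 0 and 3.14). The hinge is stiff (about 0.25 N m of friction), so the leaf stays at any angle where it is left; raising it by the lip takes about 3 to 4 N. At the start it stands slightly open, at 0.05 to 0.35.
- lip (a point): Middle of the leaf's free edge, at mid-thickness, 118 mm from the hinge axis. The leaf is a flat yellow plastic plate 5 mm thick, 170 mm wide along the spine, hinge axis at mid-thickness, about 0.26 kg with the bits. At angle 0 it juts out 26 mm beyond the right tray's wall, with free space 45 mm high under the lip for a fingertip; its underside is bare.
- bit_face: Black board with two rubber rails and steel drill bits, fixed to the leaf's upper side (upper while it lies on the right half; underneath once turned over). 70 mm by 160 mm, 15 mm high over the leaf; covers the leaf from 14 to 84 mm from the hinge axis, so the outer 34 mm of the leaf are plain yellow on both sides. Origin on the leaf's upper face, above the hinge axis. Must not be pressed by the robot.
- oil_bottle: Bystander: white plastic bottle with red cap, 48 mm diameter, 125 mm high, standing loose either to the left of the case or beyond its end away from the robot. Origin at the centre of its underside.
- grease_tin: Bystander: green tin, 56 mm diameter, 75 mm high, standing loose in the other of these two places. Origin at the centre of its underside.
- screwdriver: Bystander: screwdriver with orange handle, 190 mm long, lying loose farther to the left. Origin under its middle, at the surface.

How it is judged:
On the way:
1. the leaf is pushed up past upright (value of joint leaf above 1.65 rad), for 0.05 s.
At the end, for the whole second after the job is handed in: The leaf lies flat on the left half (angle over 3.05 rad, within 5 degrees of its stop) and at rest, the case stands flat within 30 mm of where it was, and the bottle, tin and screwdriver are within 20 mm of where they were (value of joint leaf above 3.05 rad and velocity of joint leaf below 0.05 rad/s and distance of case from where it was at the start of the episode below 0.03 m and angle between case's own z axis and vertical below 0.03 rad and distance of each of oil_bottle, grease_tin, screwdriver from where it was at the start of the episode below 0.02 m); the robot touches nothing.
It fails at once if the robot presses on the black bit side of the leaf (pinching it, or pushing on the bits) with more than 1 N (contact force between any of the fingers, the arm and bit_face above 1 N).
It fails at once if the leaf is flung or slammed (faster than 5 rad/s) (velocity of joint leaf above 5 rad/s).
It fails at once if the case or leaf is pressed harder than 40 N (contact force between any of the fingers, the arm and case above 40 N).
It fails at once if the case is dragged over 30 mm, lifted or tipped up (distance of case from where it was at the start of the episode above 0.03 m or height (world z) of spine above 0.0575 m or angle between case's own z axis and vertical above 0.12 rad).
It fails at once if the bottle, tin or screwdriver is moved by over 20 mm or tipped over (distance of any of oil_bottle, grease_tin, screwdriver from where it was at the start of the episode above 0.02 m or angle between any of oil_bottle, grease_tin's own z axis and vertical above 0.3 rad).
It also fails if it takes over 45 s, if anything falls off the work surface, if the arm or the gripper's body presses on something with over 40 N, if the wrist force passes 120 N, or if a joint passes its speed limit or range.

ROBOT

A 6-joint arm with a two-finger parallel gripper is mounted at the origin on the work surface. World frame = base frame: x ahead of the robot, y to its left, z up, the work surface at z = 0. Lengths are in m, angles in rad, forces in N, time in s.
With the tool pointing down it reaches from about 0.25 to 0.775 m from the base axis. Payload 4 kg.
Tool frame: the origin (TCP) lies midway between the tips of the shut fingers; the grasp point (between the pads) lies 19 mm behind it; y points along the fingers, x is the direction in which the jaws open and shut, and the axes are right-handed (so a half turn about y gives the same grasp; the last joint's range is limited). The gripper opens to 94 mm and grips with 3 to 60 N. Pads are 16 mm wide; open, the fingers measure 119 mm over their backs; the gripper's body (75 mm by 177 mm) begins 78 mm behind the grasp point.
Start: joints at [-1.367, 0.087, 1.371, -0, 1.684, -0.103], TCP at [0.166, -0.524, 0.206] pointing down, gripper open.
Joint ranges: [-3.1, 3.1], [-0.76, 2.03], [0.27, 2.55], [-1.08, 4.22], [0.17, 2.65], [-2.57, 2.57]. Speed limits (rad/s): [2.79, 2.79, 3.14, 3.14, 3.14, 3.14].

INTERFACE

Orientations are given as [roll, pitch, yaw] about the fixed x, y, z axes, in that order (R = Rz(yaw) Ry(pitch) Rx(roll)).
In Python, from bench import robot, snapshot, camera_info, ticket gives the robot as it stands.
- The arm moves only by the shell command python3 -m creep 'ROWS'. ROWS is JSON, a list of rows, each an object with "slide": the shift along the tool's x, y, z in mm, a list of three; "roll": the turn about the tool's y in degrees; "grip": the closure, from 0 (fully open) to 1 (shut). In form: [{"slide": [x, y, z], "roll": roll, "grip": grip}, ...]. A call has 1 to 20 rows; each row is the pose to reach, as a shift and turn from the pose commanded when the call began, along the tool's axes at that moment; what a row does not reach only later rows make up. A row lasts 1/12 s, in which the tool goes at most 41.7 mm and 7.16 degrees, less where a joint would pass 70% of its speed; a pose out of reach is approached as far as the arm can. A call with a gripper value outside its range is refused whole. The fingers move at their own pace and stop on an object; the grip force is fixed at half the most. Time passes only in rows, so rows that repeat a pose let the fingers close. It gives the time, the measured TCP pose, the force and the opening at its end, in the units of the state.
- robot.get_obs(): the state, without advancing time (a new reading comes with each control period).
- snapshot(name): name is "scene" or "top" or "wrist"; returns the picture (420x560x3 uint8, red, green, blue); there is no depth.
- camera_info(name): a dict with "fx", "fy", "cx", "cy" (pixels), "cam_to_world" (4x4, takes a point from camera to world coordinates). Camera axes: x right, y down, z forward; pixel columns grow to the right and rows downward; lengths in m; the calibration is good to about 2 mm. A picture is of the moment at which its call begins: read the wrist's pose just before it. camera_info takes no time and is no camera call; for the wrist camera it gives the pose at the moment of the call.
- ticket.close_job(): hands the job in, once; it reports no verdict.
The state is a dict: "time": time; "joint_positions": joint angles; "qvel": joint speeds; "joint_torque": joint torques, N m; "tool_pos": TCP position; "ee_rot": TCP orientation; "wrist_force": force on the tool from outside, world axes, zero at the start; "wrist_torque": the same for the moment, N m; "width": finger opening in m.
Only numpy, scipy, OpenCV 4.12 (cv2) and the standard library are available. Lean on these libraries where they do the work, as an engineer would, in place of code of your own. Each camera call takes 0.05 s, during which the arm holds its last target.

## Working session

There is one attempt and no reset: what is moved stays moved. The work goes in short steps, Python scripts to look and compute and a shell command to move; the robot and the scene stay as the last step left them, time stands still between calls to the robot, and variables do not carry over. Pictures are saved under pics/ and viewed, and the job is handed in when it is done.

```bash
ls; mkdir -p pics; python3 - <<'E'
from bench import robot,snapshot,camera_info
import cv2,numpy as np
o=robot.get_obs(); print(o)
for n in("scene","top"):
    c=camera_info(n); print(n,c['fx'],c['cx'],c['cy'],np.round(c['cam_to_world'],3).tolist())
    cv2.imwrite(f"pics/{n}0.png",snapshot(n)[:,:,::-1])
E
```

```text
pics
{'time': 0.0, 'joint_positions': array([-1.36708757e+00,  8.79606920e-02,  1.37224417e+00, -1.61302046e-05,
        1.68355285e+00, -1.03108687e-01]), 'qvel': array([ 0.00184324,  0.00099325,  0.00191797,  0.00098422,  0.00018277,
       -0.00098736]), 'joint_torque': array([-7.57675070e-05, -3.40178275e+01, -3.02432942e+01,  7.18917092e-02,
        3.28360533e-02, -1.62543643e-04]), 'tool_pos': array([ 0.16599173, -0.52379479,  0.20430616]), 'ee_rot': array([-1.57058943,  0.00215521, -1.26398046]), 'wrist_force': array([-0.44707434, -0.99670808, -0.13256296]), 'wrist_torque': array([-0.00352592,  0.00033043, -0.00070391]), 'width': 0.0937620419201876}
scene 477.6750191647049 269.36053002154847 204.0361972397334 [[-0.249, 0.666, -0.704, 1.305], [0.968, 0.157, -0.194, 0.341], [-0.018, -0.73, -0.684, 0.69], [0.0, 0.0, 0.0, 1.0]]
top 466.67761644748964 278.80894142173884 218.64727439327322 [[-0.026, -0.996, 0.084, 0.583], [-1.0, 0.027, 0.016, 0.148], [-0.018, -0.084, -0.996, 1.021], [0.0, 0.0, 0.0, 1.0]]
```

View pics/scene0.png

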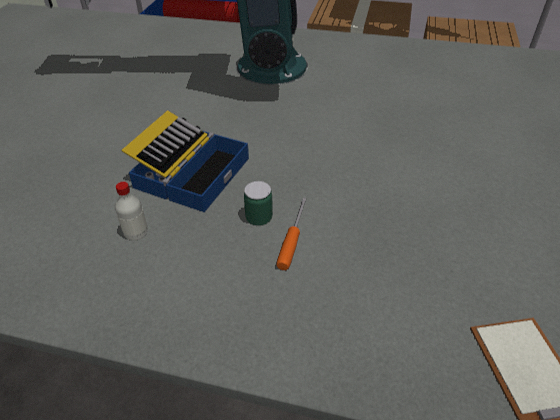

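View pics/top0.png

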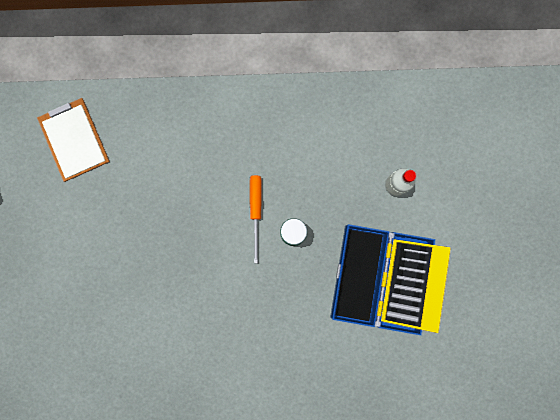

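The top view shows the case around (385,280), with the lip corners near (449,248) and (437,332). The bottle is beyond the far end at (402,183), the tin is to the left at (294,232), and the screwdriver is at x≈256. Next I'll measure them.

```bash
cat > h.py <<'E'
import cv2,numpy as np
from bench import camera_info
def ray(n,u,v,c=None):
    c=c or camera_info(n);T=np.array(c['cam_to_world'])
    d=T[:3,:3]@np.array([(u-c['cx'])/c['fx'],(v-c['cy'])/c['fy'],1]);return T[:3,3],d/np.linalg.norm(d)
def plane(n,u,v,z):
    o,d=ray(n,u,v);return o+d*(z-o[2])/d[2]
def tri(a,b):
    o1,d1=ray(*a);o2,d2=ray(*b)
    s=np.linalg.lstsq(np.c_[d1,-d2],o2-o1,rcond=None)[0]
    p,q=o1+d1*s[0],o2+d2*s[1];return (p+q)/2,np.linalg.norm(p-q)
E
python3 - <<'E'
import cv2,numpy as np
from h import *
for n in("top","scene"):
    im=cv2.imread(f"pics/{n}0.png");h=cv2.cvtColor(im,cv2.COLOR_BGR2HSV)
    for k,lo,hi in(("yel",(22,150,120),(34,255,255)),("blue",(105,120,40),(125,255,255))):
        m=cv2.inRange(h,lo,hi)
        if k=="blue" and n=="top": m=cv2.morphologyEx(m,cv2.MORPH_CLOSE,np.ones((5,5)))
        for c in cv2.findContours(m,cv2.RETR_EXTERNAL,2)[0]:
            if cv2.contourArea(c)>150:
                a=cv2.approxPolyDP(cv2.convexHull(c),3,True)[:,0];print(n,k,cv2.contourArea(c),a.tolist())
    x0,y0,x1,y1=(320,160,470,350) if n=="top" else(100,90,270,250)
    cv2.imwrite(f"pics/{n}0z.png",cv2.resize(im[y0:y1,x0:x1],None,fx=3.1,fy=3.1,interpolation=cv2.INTER_CUBIC))
E
```

```text
top yel 4920.0 [[394, 239], [449, 247], [437, 332], [383, 321], [377, 315], [387, 247]]
top blue 4965.0 [[348, 224], [434, 239], [420, 334], [331, 317]]
scene yel 1040.5 [[168, 111], [208, 138], [172, 175], [164, 176], [122, 149]]
scene blue 4184.5 [[247, 145], [246, 160], [204, 211], [132, 185], [129, 172], [139, 163], [214, 135]]
scene blue 197.0 [[163, 0], [162, 15], [140, 13], [154, 1]]
```

View pics/top0z.png

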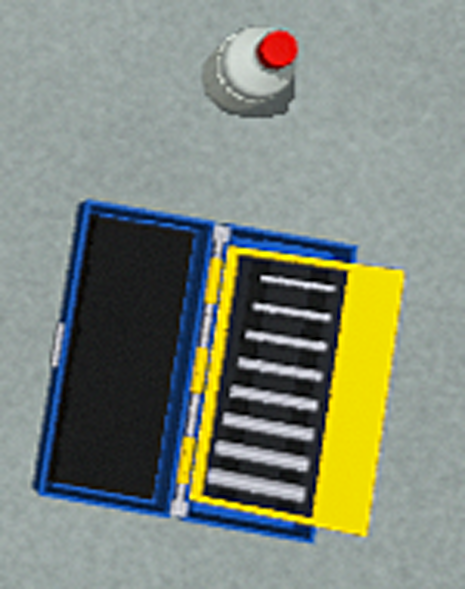

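View pics/scene0z.png

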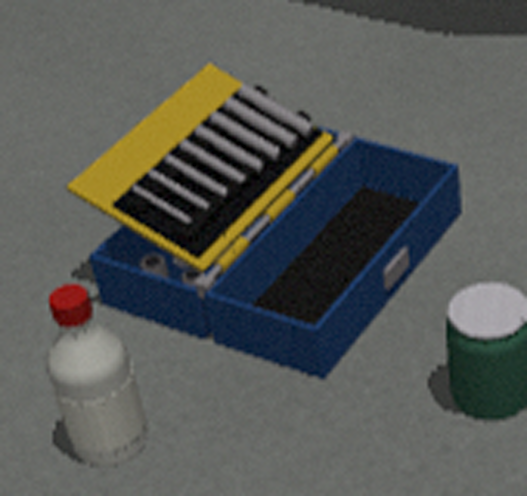

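```bash
python3 - <<'E'
import numpy as np
from h import *
p=lambda *a:print(*[np.round(x,4) if not isinstance(x,str) else x for x in a])
F,d=tri(("top",449,247),("scene",122,149));N,d2=tri(("top",437,332.5),("scene",168,111))
p("lip far",F,d,"near",N,d2,np.linalg.norm(F-N))
sf,sn=plane("top",391.3,235.2,.0475),plane("top",377.7,323.9,.0475);p("spine",sf,sn,np.linalg.norm(sf-sn))
sfs,sns=plane("scene",100+207/3.1,90+280/3.1,.0475),plane("scene",100+347/3.1,90+136/3.1,.0475);p("scene spine",sfs,sns)
for q in((348,224),(434,239),(420,334),(331,317)):p("case corner",plane("top",*q,.045))
c=(sf+sn)/2;y=(sn-sf)/np.linalg.norm(sn-sf);x=np.array([y[1],-y[0],0]);p("origin",c,"x",x,"y",y,"yaw",np.arctan2(x[1],x[0]))
L=(F+N)/2-c;p("lip rel",L@x,L@y,L[2],"r",np.hypot(L@x,L[2]),"ang",np.arctan2(L[2],-L@x))
p("bottle cap",plane("top",409,176,.125),"tin",plane("top",294,231,.075),"sd",plane("top",256,175,.02),plane("top",256,263,.01))
p(camera_info("top")['cam_to_world'])
E
```

```text
lip far [ 0.5963 -0.1724  0.0915] 0.0012 near [ 0.4298 -0.1407  0.0868] 0.0 0.1695
spine [ 0.6242 -0.0691  0.0475] [ 0.4434 -0.0331  0.0475] 0.1844
scene spine [ 0.6231 -0.0675  0.0475] [ 0.4422 -0.0314  0.0475]
case corner [0.6501 0.0194 0.045 ]
case corner [ 0.6141 -0.1577  0.045 ]
case corner [ 0.4207 -0.1189  0.045 ]
case corner [0.4592 0.0616 0.045 ]
origin [ 0.5338 -0.0511  0.0475] x [0.1954 0.9807 0.    ] y [-0.9807  0.1954  0.    ] yaw 1.3741
lip rel -0.1075 -0.0002 0.0416 r 0.1153 ang 0.3694
bottle cap [ 0.7344 -0.0911  0.125 ] tin [0.6368 0.1332 0.075 ] sd [0.7639 0.2114 0.02  ] [0.5735 0.2162 0.01  ]
[[-0.0256 -0.9961  0.0844  0.5826]
 [-0.9995  0.027   0.016   0.1482]
 [-0.0182 -0.0839 -0.9963  1.0214]
 [ 0.      0.      0.      1.    ]]
```

The measurements agree: the lip is 170 mm long, r is about 0.115, and the leaf is at about 0.36 rad. The spine centre is (0.534, -0.051) with case x at yaw 1.374.

The tool can only point down. My plan is to press the finger flank against the lip edge at mid-length and raise it mostly upward along the arc. Past upright I'll follow on the yellow face with the tips. First I'll stage to the right of the lip with the jaws along the spine and the fingers shut.

```bash
python3 -m creep '[{"slide":[-199,0,417],"roll":-61,"grip":1},{"slide":[-199,0,417],"roll":-61,"grip":1},{"slide":[-199,0,417],"roll":-61,"grip":1},{"slide":[-199,0,417],"roll":-61,"grip":1},{"slide":[-199,0,417],"roll":-61,"grip":1},{"slide":[-199,0,417],"roll":-61,"grip":1},{"slide":[-199,0,417],"roll":-61,"grip":1},{"slide":[-199,0,417],"roll":-61,"grip":1},{"slide":[-199,0,417],"roll":-61,"grip":1},{"slide":[-199,0,417],"roll":-61,"grip":1},{"slide":[-199,0,417],"roll":-61,"grip":1},{"slide":[-199,0,417],"roll":-61,"grip":1},{"slide":[-199,0,417],"roll":-61,"grip":1},{"slide":[-199,0,417],"roll":-61,"grip":1}]'
python3 - <<'E'
from bench import *
import cv2
print(robot.get_obs())
for n in("wrist","scene"): cv2.imwrite(f"pics/{n}1.png",snapshot(n)[:,:,::-1])
E
```

```text
time: 1.27
tool_pos: [0.5031, -0.2088, 0.2048]
ee_rot: [-1.571, 0.002, -0.199]
wrist_force: [0.3, -0.7, 0.2]
width: 0.0043
{'time': 1.2667, 'joint_positions': array([-4.96841117e-01,  7.66200034e-02,  1.38336611e+00, -9.87748499e-04,
        1.68302443e+00, -2.98267001e-01]), 'qvel': array([-0.03531232, -0.01392051,  0.00548419,  0.00219089, -0.00040322,
        0.0003715 ]), 'joint_torque': array([ 1.03649564e+00, -3.32769406e+01, -3.03269041e+01,  1.59460818e-01,
        2.58394831e-02,  8.34116450e-03]), 'tool_pos': array([ 0.50305576, -0.20876774,  0.20483549]), 'ee_rot': array([-1.57131802,  0.00164372, -0.19868447]), 'wrist_force': array([ 0.26131146, -0.69022521,  0.16791927]), 'wrist_torque': array([-0.04885801, -0.06354538,  0.03305104]), 'width': 0.004348669491677732}
```

View pics/wrist1.png

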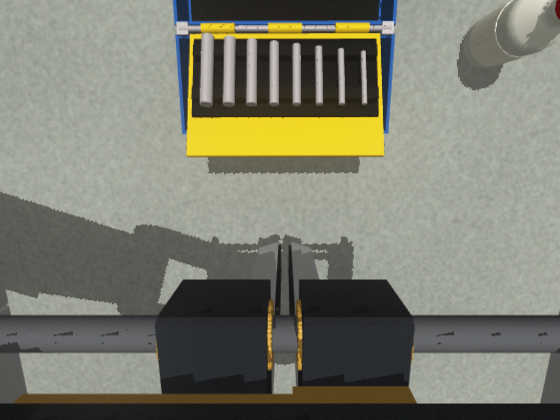

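View pics/scene1.png

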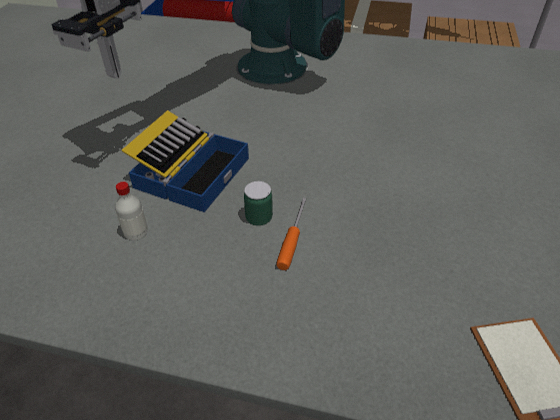

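The wrist picture shows the lip square to the shut fingers and centred on them (leaf centre and finger gap both near column 285). Next I lower and approach.

```bash
python3 -m creep '[{"slide":[0,40,0],"roll":0,"grip":1},{"slide":[0,80,0],"roll":0,"grip":1},{"slide":[0,120,0],"roll":0,"grip":1},{"slide":[0,153,0],"roll":0,"grip":1},{"slide":[0,153,15],"roll":0,"grip":1},{"slide":[0,153,28],"roll":0,"grip":1},{"slide":[0,153,34],"roll":0,"grip":1},{"slide":[0,153,34],"roll":0,"grip":1}]'
python3 - <<'E'
from bench import *
import cv2
print(robot.get_obs()['wrist_force'])
for n in("wrist","scene"): 
    im=snapshot(n)[:,:,::-1]
    if n=="scene": im=cv2.resize(im[20:230,60:270],None,fx=2.6,fy=2.6)
    cv2.imwrite(f"pics/{n}2.png",im)
E
```

```text
time: 2.03
tool_pos: [0.5112, -0.1755, 0.0543]
ee_rot: [-1.571, -0.003, -0.199]
wrist_force: [-0.8, 0.3, 1.0]
width: 0.0004
[-0.77917733  0.32467703  0.99859597]
```

View pics/wrist2.png

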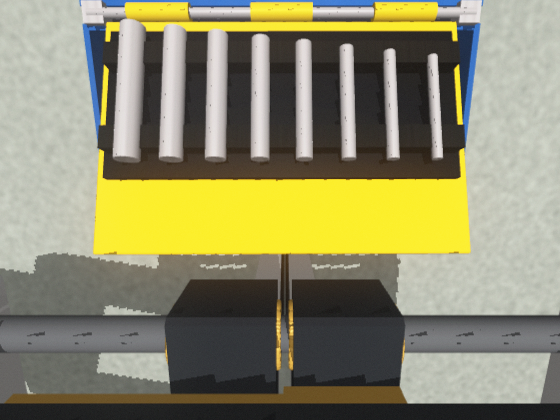

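View pics/scene2.png

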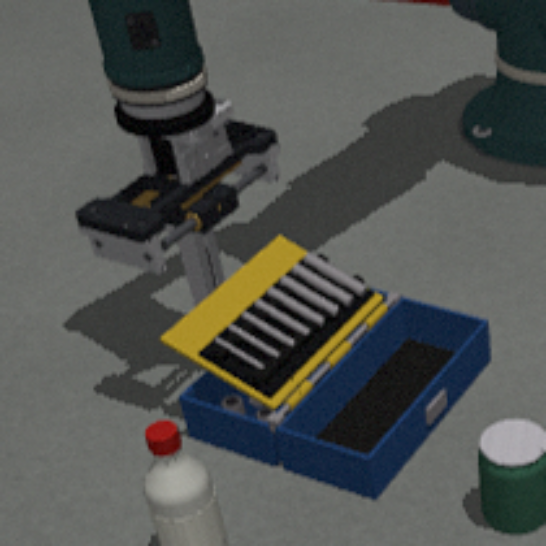

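The fingers hang just outside the lip, with tips about 32 mm below it and no contact. I'll ease forward to touch.

```bash
python3 -m creep '[{"slide":[0,0,3],"roll":0,"grip":1},{"slide":[0,0,6],"roll":0,"grip":1},{"slide":[0,0,6],"roll":0,"grip":1}]'; python3 -m creep '[{"slide":[0,0,2],"roll":0,"grip":1},{"slide":[0,0,2],"roll":0,"grip":1}]';python3 -m creep '[{"slide":[0,0,2],"roll":0,"grip":1},{"slide":[0,0,2],"roll":0,"grip":1}]'
```

```text
time: 2.38
tool_pos: [0.512, -0.1708, 0.0536]
ee_rot: [-1.574, -0.002, -0.199]
wrist_force: [-0.3, -3.9, 1.7]
width: -0.0002
time: 2.55
tool_pos: [0.512, -0.1707, 0.0537]
ee_rot: [-1.577, -0.002, -0.2]
wrist_force: [-1.9, -7.8, 2.1]
width: 0.0
time: 2.72
tool_pos: [0.5121, -0.1707, 0.0538]
ee_rot: [-1.581, -0.002, -0.2]
wrist_force: [-2.0, -12.9, 2.5]
width: 0.0004
```

Contact at about 12 N with roughly 2 N/mm of arm give. Now up.

```bash
python3 -m creep '[{"slide":[0,-3,0],"roll":0,"grip":1},{"slide":[0,-6,0],"roll":0,"grip":1},{"slide":[0,-6,0],"roll":0,"grip":1}]'; python3 -m creep '[{"slide":[0,-3,0],"roll":0,"grip":1},{"slide":[0,-6,1],"roll":0,"grip":1},{"slide":[0,-6,1],"roll":0,"grip":1}]'
python3 - <<'E'
from bench import *
import cv2
im=snapshot("scene")[:,:,::-1]
im=cv2.resize(im[20:230,60:270],None,fx=2.6,fy=2.6)
cv2.imwrite(f"pics/s3.png",im); cv2.imwrite("pics/t3.png",snapshot("top")[:,:,::-1])
E
```

```text
time: 2.97
tool_pos: [0.5124, -0.1686, 0.0595]
ee_rot: [-1.576, -0.002, -0.201]
wrist_force: [-1.8, -7.2, 1.7]
width: -0.0
time: 3.22
tool_pos: [0.5129, -0.1662, 0.0651]
ee_rot: [-1.574, -0.002, -0.2]
wrist_force: [-0.0, -5.1, 1.4]
width: 0.0006
```

View pics/s3.png

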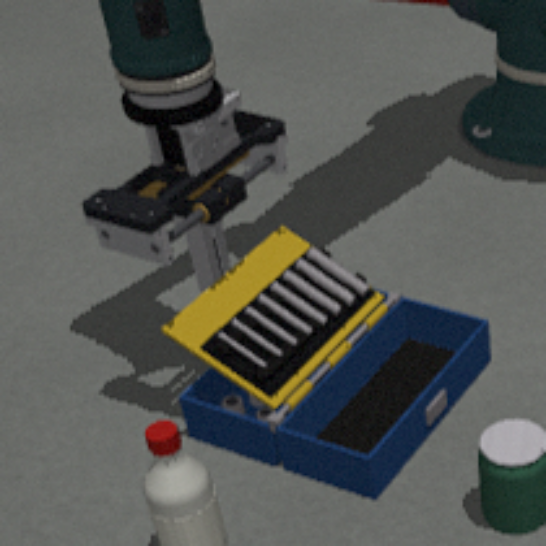

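The leaf is following the flank without slipping: the TCP moved 11 mm up and 4.5 mm in. I'll continue along the arc.

```bash
python3 -m creep '[{"slide":[0,-6,4],"roll":0,"grip":1},{"slide":[0,-13,9],"roll":0,"grip":1},{"slide":[0,-20,14],"roll":0,"grip":1},{"slide":[0,-20,14],"roll":0,"grip":1}]'; python3 -m creep '[{"slide":[0,-6,5],"roll":0,"grip":1},{"slide":[0,-12,11],"roll":0,"grip":1},{"slide":[0,-18,17],"roll":0,"grip":1},{"slide":[0,-18,17],"roll":0,"grip":1}]'
python3 - <<'E'
from bench import *
import cv2
im=snapshot("scene")[:,:,::-1]
im=cv2.resize(im[20:230,60:270],None,fx=2.6,fy=2.6)
cv2.imwrite(f"pics/s4.png",im); cv2.imwrite("pics/t4.png",snapshot("top")[:,:,::-1])
E
```

```text
time: 3.65
tool_pos: [0.5157, -0.1532, 0.0871]
ee_rot: [-1.576, -0.003, -0.2]
wrist_force: [-3.2, -6.8, 6.1]
width: -0.0002
time: 3.98
tool_pos: [0.5192, -0.1359, 0.1053]
ee_rot: [-1.575, -0.003, -0.2]
wrist_force: [-1.4, -6.2, 5.1]
width: 0.0002
```

View pics/s4.png

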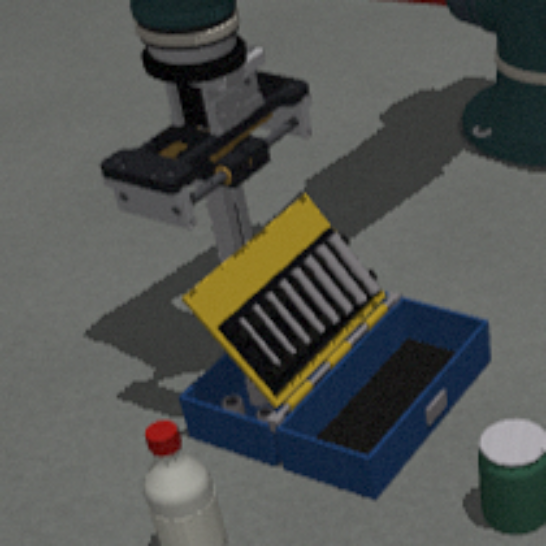

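View pics/t4.png

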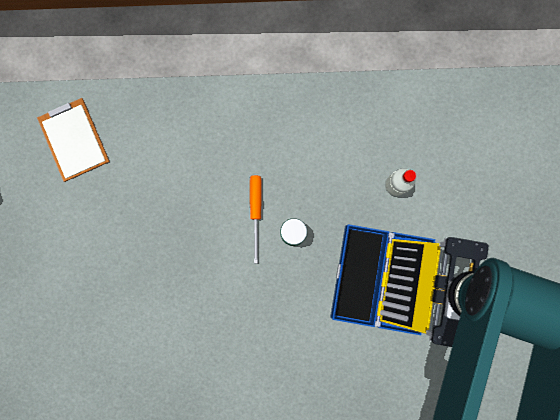

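The leaf is at about 0.90 rad and the case hasn't moved (top view corners unchanged). On towards about 1.3.

```bash
python3 -m creep '[{"slide":[0,-4,5],"roll":0,"grip":1},{"slide":[0,-8,10],"roll":0,"grip":1},{"slide":[0,-11,15],"roll":0,"grip":1},{"slide":[0,-14,20],"roll":0,"grip":1},{"slide":[0,-16,25],"roll":0,"grip":1},{"slide":[0,-19,31],"roll":0,"grip":1},{"slide":[0,-21,36],"roll":0,"grip":1},{"slide":[0,-22,42],"roll":0,"grip":1},{"slide":[0,-22,42],"roll":0,"grip":1}]'
python3 - <<'E'
from bench import *
import cv2
im=snapshot("scene")[:,:,::-1]
im=cv2.resize(im[20:230,60:270],None,fx=2.6,fy=2.6)
cv2.imwrite(f"pics/s5.png",im)
E
```

```text
time: 4.83
tool_pos: [0.5274, -0.0919, 0.125]
ee_rot: [-1.57, -0.001, -0.198]
wrist_force: [0.5, -1.4, 1.2]
width: 0.0002
```

View pics/s5.png

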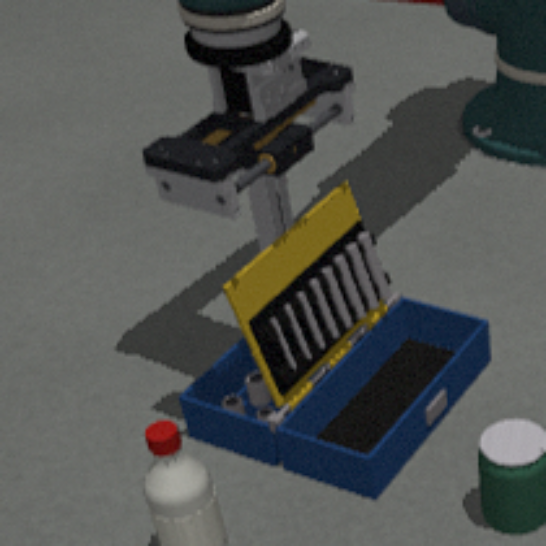

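```bash
python3 -m creep '[{"slide":[0,-1,6],"roll":0,"grip":1},{"slide":[0,-2,12],"roll":0,"grip":1},{"slide":[0,-4,18],"roll":0,"grip":1},{"slide":[0,-5,23],"roll":0,"grip":1},{"slide":[0,-6,28],"roll":0,"grip":1},{"slide":[0,-8,34],"roll":0,"grip":1},{"slide":[0,-9,39],"roll":0,"grip":1},{"slide":[0,-10,44],"roll":0,"grip":1},{"slide":[0,-10,44],"roll":0,"grip":1}]'
python3 - <<'E'
from bench import *
import cv2
im=snapshot("scene")[:,:,::-1]
im=cv2.resize(im[20:230,60:270],None,fx=2.6,fy=2.6)
cv2.imwrite(f"pics/s6.png",im)
E
```

```text
time: 5.63
tool_pos: [0.5358, -0.0486, 0.1347]
ee_rot: [-1.57, -0.0, -0.198]
wrist_force: [-0.9, -0.3, 0.4]
width: 0.0005
```

View pics/s6.png

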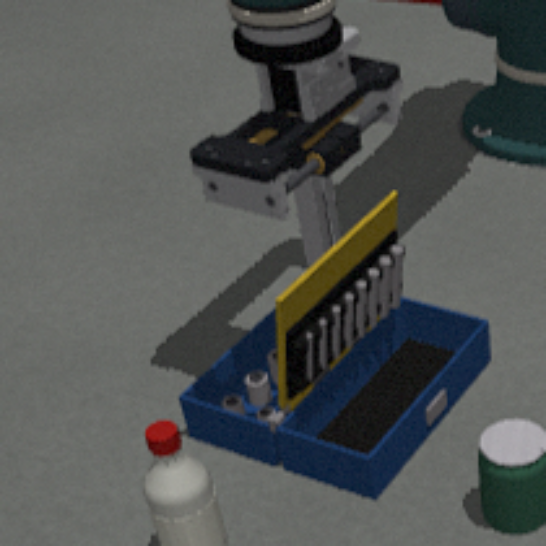

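The leaf is just past upright, with the fingers on the yellow side. Following over and down.

```bash
python3 -m creep '[{"slide":[0,0,6],"roll":0,"grip":1},{"slide":[0,0,12],"roll":0,"grip":1},{"slide":[0,1,18],"roll":0,"grip":1},{"slide":[0,2,23],"roll":0,"grip":1},{"slide":[0,4,29],"roll":0,"grip":1},{"slide":[0,6,34],"roll":0,"grip":1},{"slide":[0,8,39],"roll":0,"grip":1},{"slide":[0,11,45],"roll":0,"grip":1},{"slide":[0,11,45],"roll":0,"grip":1}]'
python3 - <<'E'
from bench import *
import cv2
im=snapshot("scene")[:,:,::-1]
im=cv2.resize(im[20:230,60:270],None,fx=2.6,fy=2.6)
cv2.imwrite(f"pics/s7.png",im)
E
```

```text
time: 6.43
tool_pos: [0.5446, -0.0041, 0.1229]
ee_rot: [-1.569, 0.001, -0.198]
wrist_force: [-0.4, -0.8, -0.4]
width: 0.0005
```

View pics/s7.png

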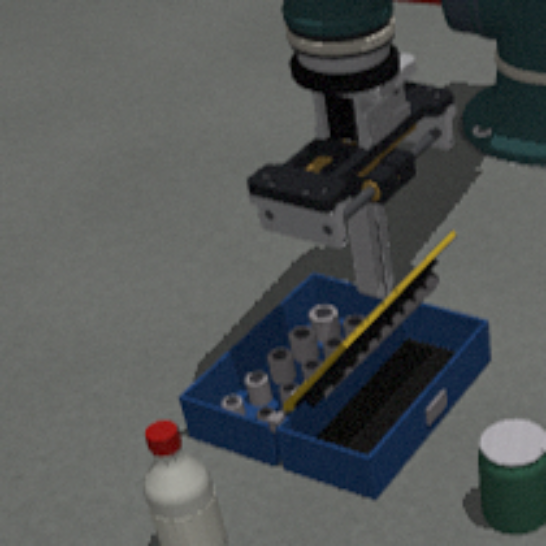

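```bash
python3 -m creep '[{"slide":[0,3,5],"roll":0,"grip":1},{"slide":[0,6,10],"roll":0,"grip":1},{"slide":[0,10,15],"roll":0,"grip":1},{"slide":[0,14,20],"roll":0,"grip":1},{"slide":[0,19,24],"roll":0,"grip":1},{"slide":[0,24,28],"roll":0,"grip":1},{"slide":[0,29,32],"roll":0,"grip":1},{"slide":[0,35,35],"roll":0,"grip":1},{"slide":[0,35,35],"roll":0,"grip":1}]'
python3 - <<'E'
from bench import *
import cv2
im=snapshot("scene")[:,:,::-1]
im=cv2.resize(im[20:230,60:270],None,fx=2.6,fy=2.6)
cv2.imwrite(f"pics/s8.png",im)
E
```

```text
time: 7.23
tool_pos: [0.5508, 0.0296, 0.0867]
ee_rot: [-1.57, 0.002, -0.199]
wrist_force: [-0.8, 0.5, -0.5]
width: 0.0003
```

View pics/s8.png

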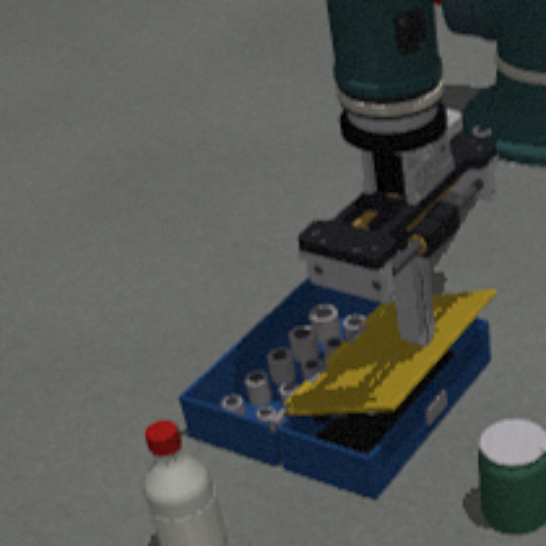

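```bash
python3 -m creep '[{"slide":[0,4,2],"roll":0,"grip":1},{"slide":[0,8,4],"roll":0,"grip":1},{"slide":[0,12,6],"roll":0,"grip":1},{"slide":[0,16,7],"roll":0,"grip":1},{"slide":[0,20,8],"roll":0,"grip":1},{"slide":[0,24,9],"roll":0,"grip":1},{"slide":[0,27,10],"roll":0,"grip":1},{"slide":[0,30,10],"roll":0,"grip":1},{"slide":[0,32,10],"roll":0,"grip":1},{"slide":[0,34,10],"roll":0,"grip":1},{"slide":[0,34,10],"roll":0,"grip":1}]'
python3 -m creep '[{"slide":[0,1,0],"roll":0,"grip":1},{"slide":[0,2,0],"roll":0,"grip":1},{"slide":[0,2,0],"roll":0,"grip":1}]'
```

```text
time: 8.2
tool_pos: [0.5532, 0.0385, 0.054]
ee_rot: [-1.571, 0.001, -0.199]
wrist_force: [-0.2, 1.0, -1.1]
width: 0.0003
time: 8.45
tool_pos: [0.5534, 0.0383, 0.0523]
ee_rot: [-1.571, 0.0, -0.199]
wrist_force: [-0.7, -0.5, 0.6]
width: 0.0003
```

```bash
python3 -m creep '[{"slide":[0,1,0],"roll":0,"grip":1},{"slide":[0,2,0],"roll":0,"grip":1},{"slide":[0,2,0],"roll":0,"grip":1}]'
python3 -m creep '[{"slide":[0,1,0],"roll":0,"grip":1},{"slide":[0,1,0],"roll":0,"grip":1}]'
```

```text
time: 8.7
tool_pos: [0.5534, 0.0382, 0.0503]
ee_rot: [-1.571, -0.0, -0.199]
wrist_force: [-0.1, 0.2, -0.6]
width: 0.0005
time: 8.87
tool_pos: [0.5535, 0.0382, 0.0503]
ee_rot: [-1.571, -0.0, -0.199]
wrist_force: [-1.6, -0.1, 4.1]
width: 0.0004
```

The tips stopped at z = 0.0503 (flat predicts 0.050) and the force is rising. One light press, then straight up and away.

```bash
python3 -m creep '[{"slide":[0,1,0],"roll":0,"grip":1},{"slide":[0,1,0],"roll":0,"grip":1}]'
python3 -m creep '[{"slide":[0,-10,0],"roll":0,"grip":1},{"slide":[0,-40,0],"roll":0,"grip":1},{"slide":[0,-80,0],"roll":0,"grip":1},{"slide":[0,-120,0],"roll":0,"grip":1},{"slide":[0,-150,0],"roll":0,"grip":1},{"slide":[0,-150,-40],"roll":0,"grip":1},{"slide":[0,-150,-80],"roll":0,"grip":1},{"slide":[0,-150,-120],"roll":0,"grip":1},{"slide":[0,-150,-160],"roll":0,"grip":1},{"slide":[0,-150,-200],"roll":0,"grip":1},{"slide":[0,-150,-240],"roll":0,"grip":1},{"slide":[0,-150,-280],"roll":0,"grip":1},{"slide":[0,-150,-320],"roll":0,"grip":1},{"slide":[0,-150,-320],"roll":0,"grip":1},{"slide":[0,-150,-320],"roll":0,"grip":1}]'
python3 - <<'E'
from bench import *
from h import *
import cv2
for n in("scene","top"):
    im=snapshot(n)[:,:,::-1]
    h=cv2.cvtColor(im,cv2.COLOR_BGR2HSV)
    for k,lo,hi in(("yel",(22,150,120),(34,255,255)),("blue",(105,120,40),(125,255,255))):
        m=cv2.morphologyEx(cv2.inRange(h,lo,hi),cv2.MORPH_CLOSE,np.ones((5,5)))
        for c in cv2.findContours(m,cv2.RETR_EXTERNAL,2)[0]:
            if cv2.contourArea(c)>150: print(n,k,cv2.approxPolyDP(cv2.convexHull(c),3,True)[:,0].tolist())
    x0,y0,x1,y1=(230,150,470,350) if n=="top" else(60,60,320,280)
    cv2.imwrite(f"pics/{n}9.png",cv2.resize(im[y0:y1,x0:x1],None,fx=2.5,fy=2.5))
E
```

```text
time: 9.03
tool_pos: [0.5535, 0.0382, 0.0502]
ee_rot: [-1.571, -0.001, -0.199]
wrist_force: [-3.1, 0.5, 9.2]
width: 0.0008
time: 10.28
tool_pos: [0.4893, -0.2773, 0.1981]
ee_rot: [-1.571, 0.001, -0.204]
wrist_force: [0.2, 0.6, 0.5]
width: -0.0
scene yel [[254, 148], [217, 193], [171, 179], [170, 174], [206, 137]]
scene blue [[180, 125], [208, 133], [221, 191], [204, 211], [132, 185], [129, 172]]
scene blue [[163, 0], [162, 15], [140, 13], [153, 0]]
top yel [[335, 229], [387, 238], [391, 244], [381, 311], [374, 319], [321, 309]]
top blue [[348, 224], [434, 239], [420, 334], [331, 317]]
```

View pics/scene9.png

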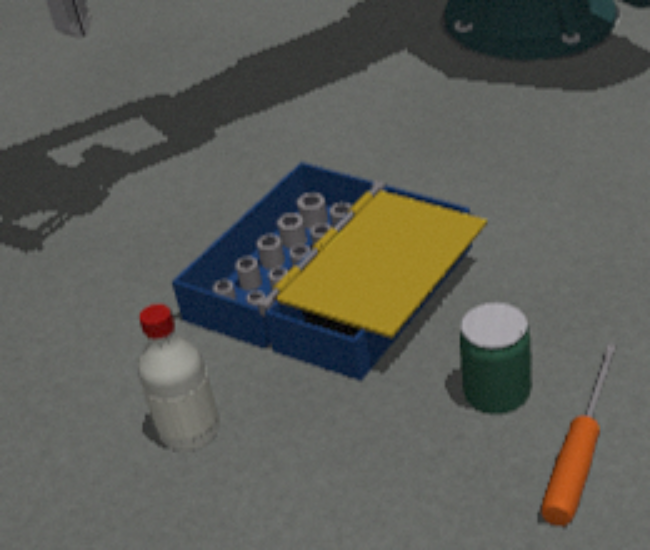

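View pics/top9.png

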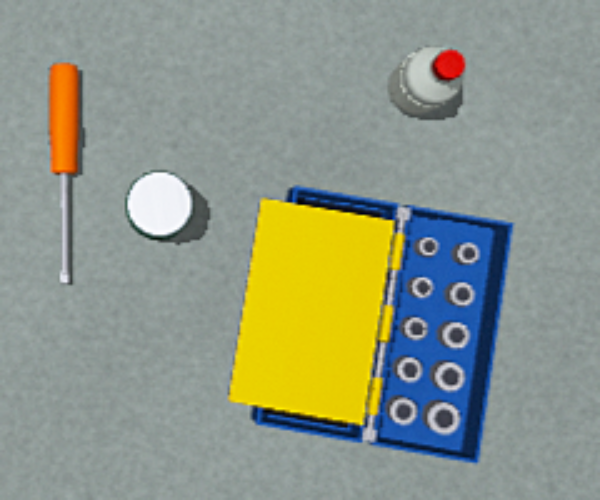

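```bash
python3 - <<'E'
from h import *
for a,b in(((335,229),(217,193)),((321,309.5),(254,148))):
    print(tri(("top",*a),("scene",*b)))
from bench import robot
o=robot.get_obs();print(o['time'],o['wrist_force'],abs(o['qvel']).max())
E
```

```text
(array([0.63980474, 0.04837474, 0.05034052]), np.float64(0.0018132443858889006))
(array([0.47564307, 0.08123644, 0.04943199]), np.float64(0.001576154838206399))
10.3833 [ 0.29564626 -0.18247662  0.38943002] 0.02815001879437859
```

The lip height triangulates to 0.049–0.050 m, which means the leaf is flat. The case corners sit at the same pixels as at the start, and the bystanders look untouched. Handing in.

```bash
python3 -c "
from bench import ticket
print(ticket.close_job())"
```

```text
the job is handed in; nothing more can be done
None
```

The yellow leaf now lies flat on the left half of the case, and I handed the job in at about 10.4 s of the 45 s. I pushed the lip up with the shut fingers' flank against its edge. Past upright I followed the yellow face down with the tips, pressed lightly once and backed off.

- **Leaf:** the tips stopped at z = 0.050 m, exactly where a flat leaf should be. After I backed off, both lip corners measured 0.049–0.050 m high.
- **Forces:** the wrist readings I took between moves peaked at about 13 N sideways (first push) and 9 N down (last press). I did not sample the force during the moves.
- **Case:** the four corner pixels in the top view are identical to those at the start.
- **Bottle, tin and screwdriver:** they look unmoved by eye. I did not re-measure their positions.
- **Robot:** it finished at about 0.2 m height, to the right of the case, touching nothing.

No check failed or disagreed with another. The starting leaf angle measured 0.37 rad, just above the stated 0.35, which is within calibration error. The hand-in gives no verdict.

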